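# Stock the condiment caddy beside the hob

## Robot

A 7-joint arm with a two-finger parallel gripper is mounted at the origin on a cart in front of the work surface, level with it; the furniture and walls round the work are solid. World frame = base frame: x ahead of the robot, y to its left, z up, the work surface at z = 0. Lengths are in m, angles in degrees, forces in N, time in s.
With the tool pointing down it reaches from about 0.425 to 0.875 m from the base axis. Payload 4.7 kg.
Tool frame: the origin (TCP) lies on the mounting face of the last link; the fingertips stand 182 mm ahead of it and the grasp point (between the pads) lies 164 mm ahead of it; z points along the fingers, y is the line along which they close (so a half turn about z gives the same grasp; the last joint's range is limited). The gripper opens to 87 mm and grips with 3 to 60 N. Pads are 19 mm wide; open, the fingers measure 117 mm over their backs; the gripper's body (75 mm by 190 mm) begins 51 mm behind the grasp point.
Start: joints at [68.245, 18.392, -4.016, 83.108, 1.295, 78.541, -3.26], TCP at [0.249, -0.6, 0.405] pointing down, gripper open.
Joint ranges: [-163.93, 163.93], [-17.29, 119.83], [-79.2, 71.16], [3.27, 140.29], [-89.18, 269.18], [5.43, 117.66], [-154.24, 154.24]. Speed limits (degrees/s): [147.25, 147.25, 180, 180, 180, 180, 180].

## Interface

Orientations are given as [roll, pitch, yaw] about the fixed x, y, z axes, in that order (R = Rz(yaw) Ry(pitch) Rx(roll)).
In Python, from cell import env gives the robot as it stands.
- The arm moves only by the tool servo_tool, never from a script. Its argument "plan" is a list of rows, each an object with "xyz": the shift along the tool's x, y, z in cm, a list of three; "twist": the turn, a rotation vector about the tool's x, y, z in degrees, a list of three; "jaw": the closure, from 0 (fully open) to 1 (shut). In form: [{"xyz": [x, y, z], "twist": [wx, wy, wz], "jaw": jaw}, ...]. A call has 1 to 10 rows; each row is the pose to reach, as a shift and turn from the pose commanded when the call began, along the tool's axes at that moment; what a row does not reach only later rows make up. A row lasts 1/12 s, in which the tool goes at most 41.7 mm and 7.16 degrees, less where a joint would pass 70% of its speed; a pose out of reach is approached as far as the arm can. A call with a gripper value outside its range is refused whole. The fingers move at their own pace and stop on an object; "newtons" is the grip in N (left out, the last holds). Time passes only in rows, so rows that repeat a pose let the fingers close. It gives the time, the measured TCP pose, the force, the opening and the grip force at its end, in the units of the state.
- env.get_obs(): the state, without advancing time (a new reading comes with each control period).
- env.read_camera(name): name is "scene" or "side" or "wrist"; returns a dict with "img" (480x640x3 uint8, red, green, blue), "camera_matrix" (3x3 intrinsics, pixels), "k1" (the pictures are not rectified: a ray, as slopes to the right and down, at radius r is drawn at 1 + k1 r^2 times it, then the intrinsics apply), "R" (3x3) and "t" (3): a world point X has camera coordinates R X + t. Camera axes: x right, y down, z forward; pixel columns grow to the right and rows downward; lengths in m; the calibration is good to about 2 mm. A picture is of the moment at which its call begins. There is no depth.
- env.sign_off(): hands the job in; it is judged then, once.
The state is a dict: "time_s": time; "qpos": joint angles; "joint_velocities": joint speeds; "effort": joint torques, N m; "tool_pos": TCP position; "tool_rot": TCP orientation; "force": force on the tool from outside, world axes, zero at the start; "wrist_torque": the same for the moment, N m; "grip_width": finger opening in m; "grasp_force": force on a finger pad.
Only numpy, scipy, OpenCV 4.12 (cv2) and the standard library are available. Lean on these libraries where they do the work, as an engineer would, in place of code of your own. Each camera call takes 0.05 s, during which the arm holds its last target. There are 200 camera calls.

## Task

Gather the seasonings into the caddy: the small tin goes in the wide low round cup, the slim shaker in the square cup, and the slim spice jar in the tall narrow round cup, each standing upright on the bottom of its cup. The white tub and the wide jar do not belong there: leave them standing where they are.

Things in the scene. Friction and masses are not known exactly. Their poses are not given: they have to be found in the camera images.
- tin_center (a point): small closed tin can, plain upright cylinder 57 mm across and 72 mm tall; 0.13 to 0.24 kg. Point at its centre, 36 mm above its underside; its z axis points up through its lid; it stands upright at the start
- shaker_center (a point): slim salt shaker, clear round body with a grey domed cap, 44 mm across and 90 mm tall, under 0.2 kg; its foot is a little uneven, so that it may lean by about 0.05 rad. Point at its centre, 45 mm above its underside; its z axis points up through its lid; it stands upright at the start
- spice_jar_center (a point): slim spice jar, round with a screw cap as wide as its body, 45 mm across and 106 mm tall, under 0.2 kg. Point at its centre, 53 mm above its underside; its z axis points up through its lid; it stands upright at the start
- low_cup_in (a point): the wide low round cup: open aluminium cup, 79 mm outside, 73 mm inside. Point at the centre of its inner bottom; its rim is 20 mm above this point (28 mm above the worktop). z is up. Fixed in the caddy
- square_cup_in (a point): the square cup: open aluminium cup, 66 x 66 mm outside, 60 x 60 mm inside, sides parallel to the caddy's. Point at the centre of its inner bottom; its rim is 33 mm above this point (40 mm above the worktop). z is up. Fixed in the caddy
- tall_cup_in (a point): the tall narrow round cup: open aluminium cup, 67 mm outside, 61 mm inside. Point at the centre of its inner bottom; its rim is 48 mm above this point (56 mm above the worktop). z is up. Fixed in the caddy
- caddy: dark tray 94 mm (its x) by 254 mm (its y) with a 16 mm rim and a low steel loop at each end (29 mm high, reaching 142 mm from the middle), fixed to the worktop. Origin: centre of its underside. It carries the three cups in one row along its y axis, 80 mm from centre to centre, in any order
- tub_center (a point): white plastic tub with a foil lid, tapered, 72 mm across and 72 mm tall; does not belong in the caddy. Point at its centre, 36 mm above its underside; z is up
- wide_jar_center (a point): wide glass jar with a screw lid, 71 mm across and 90 mm tall; does not belong in the caddy. Point at its centre, 45 mm above its underside; z is up
Mind the look-alikes: they are no part of the job. What is shaped like the part that bears tub_center but black is not meant.

How it is judged (in metres and radians):
At the end, for the whole second after the job is handed in: The tin stands in the wide low cup, the shaker in the square cup and the spice jar in the tall cup, each within 14 mm of the cup's centre, on its bottom (within 8 mm) and upright (within 0.15 rad), released and at rest; the tub and the wide jar stand upright within 30 mm of where they started (horizontal distance between tin_center and low_cup_in below 0.014 m and z of tin_center in the frame of low_cup_in below 0.044 m and angle between each of tin_center, shaker_center, spice_jar_center's own z axis and vertical below 0.15 rad and linear speed of each of tin, shaker, spice_jar below 0.02 m/s and horizontal distance between shaker_center and square_cup_in below 0.014 m and z of shaker_center in the frame of square_cup_in below 0.053 m and horizontal distance between spice_jar_center and tall_cup_in below 0.014 m and z of spice_jar_center in the frame of tall_cup_in below 0.061 m and distance of each of tub_center, wide_jar_center from where it was at the start of the episode below 0.03 m and angle between each of tub_center, wide_jar_center's own z axis and vertical below 0.12 rad); the robot touches nothing.
It fails at once if the tub is moved by more than 30 mm or tipped (distance of tub_center from where it was at the start of the episode above 0.03 m or angle between tub_center's own z axis and vertical above 0.3 rad).
It fails at once if the wide jar is moved by more than 30 mm or tipped (distance of wide_jar_center from where it was at the start of the episode above 0.03 m or angle between wide_jar_center's own z axis and vertical above 0.3 rad).
It also fails if it takes over 72 s, if anything falls off the work surface, if the arm or the gripper's body presses on something with over 40 N, if the wrist force passes 120 N, or if a joint passes its speed limit or range.

## Working session

There is one attempt and no reset: what is moved stays moved. The work goes in short steps, Python scripts to look and compute and a tool call to move; the robot and the scene stay as the last step left them, time stands still between calls to the robot, and variables do not carry over. Pictures are saved under pics/ and viewed, at most 14 in all, crops included, and the job is handed in when it is done.

Besides the shell and the picture viewer there is one more tool, called after "Emit:" as name(argument=value, ...) on one line, values as JSON. servo_tool: Moves the arm, as the interface text tells. Its arguments: {"type":"object","properties":{"plan":{"type":"array","items":{"type":"object","properties":{"xyz":{"type":"array","items":{"type":"number"}},"twist":{"type":"array","items":{"type":"number"}},"jaw":{"type":"number"}}}},"newtons":{"type":"number"}},"required":["plan"]}

```bash
mkdir -p pics
cat > h.py <<'E'
import numpy as np, cv2, json
from cell import env
def cap(name,fn):
    c=env.read_camera(name); cv2.imwrite(f'pics/{fn}.png',c['img'][...,::-1])
    json.dump({k:np.array(c[k]).tolist() for k in('camera_matrix','k1','R','t')},open(f'pics/{fn}.json','w'))
def ray(fn,px):
    c=json.load(open(f'pics/{fn}.json')); K=np.array(c['camera_matrix']);R=np.array(c['R']);t=np.array(c['t'])
    d=np.linalg.inv(K)@[px[0],px[1],1]; u=d[:2].copy()
    for _ in range(20): u=d[:2]/(1+c['k1']*(u@u))
    v=R.T@[u[0],u[1],1]; return -R.T@t, v/np.linalg.norm(v)
def onz(fn,px,z):
    o,v=ray(fn,px); return o+v*(z-o[2])/v[2]
def tri(*obs):
    A=np.zeros((3,3));b=np.zeros(3)
    for fn,px in obs:
        o,v=ray(fn,px);P=np.eye(3)-np.outer(v,v);A+=P;b+=P@o
    X=np.linalg.solve(A,b); return X,[float(np.linalg.norm((np.eye(3)-np.outer(v,v))@(X-o))) for o,v in (ray(*q) for q in obs)]
def proj(fn,X):
    c=json.load(open(f'pics/{fn}.json')); p=np.array(c['R'])@X+np.array(c['t']);u=p[:2]/p[2];u=u*(1+c['k1']*(u@u))
    return (np.array(c['camera_matrix'])@[u[0],u[1],1])[:2]
E
python3 - <<'E'
from h import *
np.set_printoptions(precision=3,suppress=True)
o=env.get_obs();print(o)
for n in('scene','side','wrist'):
    cap(n,n+'0'); r=json.load(open(f'pics/{n}0.json'));print(n,ray(n+'0',(320,240)),r['k1'],r['camera_matrix'])
E
```

```text
{'time_s': 0.0, 'qpos': array([68.244, 18.439, -4.015, 83.173,  1.295, 78.541, -3.259]), 'joint_velocities': array([ 0.072,  0.025, -0.066,  0.041, -0.123,  0.079, -0.027]), 'effort': array([ -0.   , -49.128,  -0.404, -31.252,  -0.064,   0.044,   0.   ]), 'tool_pos': array([ 0.249, -0.6  ,  0.404]), 'tool_rot': array([-179.892,    0.006,   22.566]), 'force': array([-0.006, -0.277, -0.11 ]), 'wrist_torque': array([ 0.018, -0.014,  0.006]), 'grasp_force': 0.0, 'grip_width': 0.08690256088906435}
scene (array([ 0.343, -0.538,  0.912]), array([ 0.248,  0.525, -0.814])) -0.09290676436077219 [[571.2593767118689, 0.0, 313.13595331719307], [0.0, 571.2593767118689, 251.4798057161004], [0.0, 0.0, 1.0]]
side (array([ 0.357, -0.449,  0.855]), array([ 0.243,  0.429, -0.87 ])) -0.08873514835377096 [[434.06622154613615, 0.0, 319.63122353269534], [0.0, 434.06622154613615, 234.61436347433457], [0.0, 0.0, 1.0]]
wrist (array([ 0.316, -0.572,  0.383]), array([-0.243, -0.116, -0.963])) -0.006874899195336956 [[366.39111015951744, 0.0, 314.3812240212489], [0.0, 366.39111015951744, 238.83896662649002], [0.0, 0.0, 1.0]]
```

View pics/scene0.png

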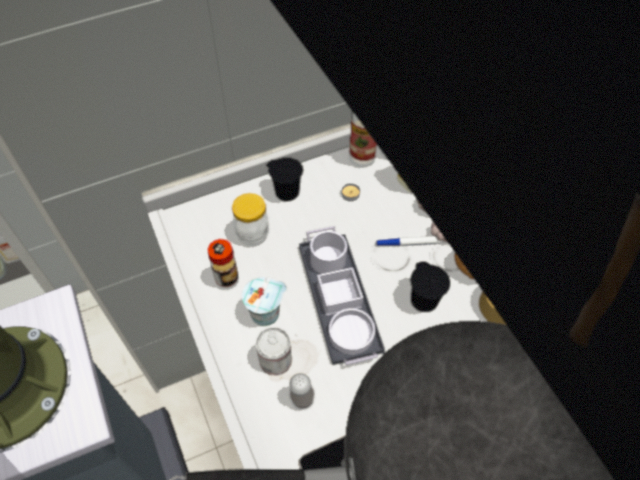

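View pics/side0.png

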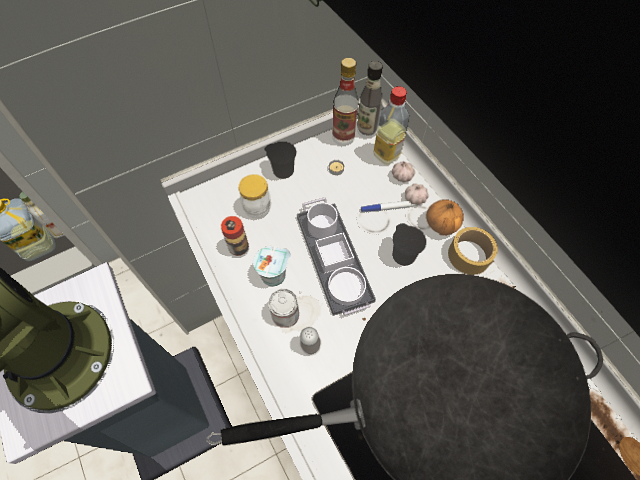

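Run:
```python
import cv2
a=cv2.imread('pics/side0.png')[165:365,205:395];b=cv2.imread('pics/scene0.png')[185:415,195:395]
cv2.imwrite('pics/c1.png',cv2.resize(a,(570,600),interpolation=cv2.INTER_CUBIC))
cv2.imwrite('pics/c2.png',cv2.resize(b,(520,598),interpolation=cv2.INTER_CUBIC))
```

```text
(no output)
```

View pics/c1.png

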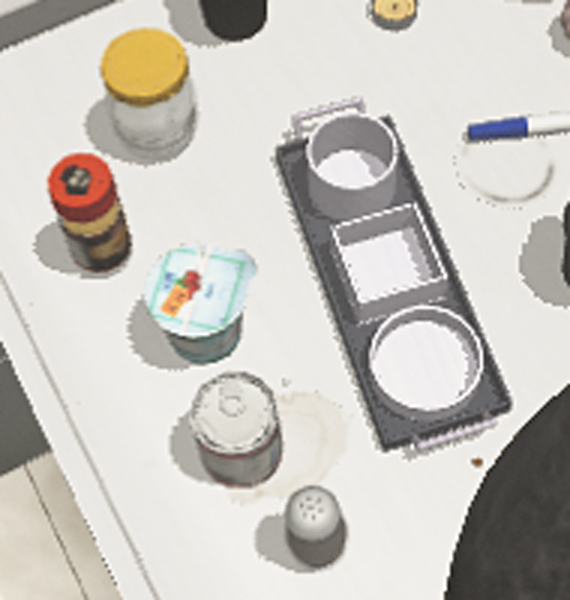

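View pics/c2.png

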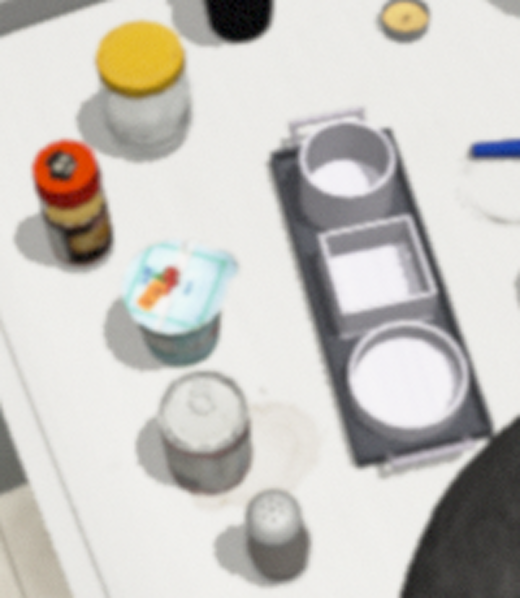

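Run:
```python
from h import *
np.set_printoptions(precision=3,suppress=True)
P={'tin':((234,410),(203,411),.072),'shaker':((313,505),(273,514),.09),'spice':((80,182),(65,168),.106),'wide':((145,63),(141,57),.09),'tub':((199,289),(178,285),.072),
'tall':((352,156),(347,165),.056),'sq':((387,254),(377,265),.04),'low':((427,358),(407,376),.028)}
for k,(a,b,z) in P.items():
    a=(a[0]/3+205,a[1]/3+165);b=(b[0]/2.6+195,b[1]/2.6+185)
    X,e=tri(('side0',a),('scene0',b));print(k,X,e,onz('side0',a,z),onz('scene0',b,z))
```

```text
tin [ 0.448 -0.141  0.055] [0.0016378824139020934, 0.0016378824139021096] [ 0.448 -0.147  0.072] [ 0.444 -0.148  0.072]
shaker [ 0.461 -0.223  0.058] [0.002665513503083777, 0.0026655135030837396] [ 0.459 -0.232  0.09 ] [ 0.454 -0.235  0.09 ]
spice [0.426 0.04  0.101] [0.001360950904784308, 0.001360950904784432] [0.427 0.037 0.106] [0.424 0.037 0.106]
wide [0.512 0.13  0.073] [0.0018334417924835609, 0.0018334417924835637] [0.511 0.118 0.09 ] [0.507 0.116 0.09 ]
tub [ 0.465 -0.059  0.074] [0.0012700702733756022, 0.0012700702733756592] [ 0.466 -0.058  0.072] [ 0.464 -0.058  0.072]
tall [ 0.612 -0.008  0.056] [0.0017317685214946294, 0.00173176852149444] [ 0.614 -0.008  0.056] [ 0.61  -0.009  0.056]
sq [ 0.596 -0.087  0.05 ] [0.0009152031142602152, 0.0009152031142604793] [ 0.6   -0.083  0.04 ] [ 0.598 -0.082  0.04 ]
low [ 0.581 -0.166  0.04 ] [0.002203463795950813, 0.0022034637959510092] [ 0.586 -0.161  0.028] [ 0.582 -0.161  0.028]
```

Candidates: tin = silver can at side (283,302), the wide jar with yellow lid (253,186) being its rival. Shaker = grey domed (309,333). Spice jar = red cap (232,226), with the bottles at (345,100) as rivals. White tub (271,261); the black pots (283,160) and (407,243) are look-alikes to ignore. The crops show the cups at side: tall (322,217), square (334,250), low (347,284). Moving above for a wrist view.

Emit:
servo_tool(plan=[{"xyz":[4,-3.3,0],"twist":[0,0,-5.7],"jaw":0},{"xyz":[8,-6.6,0],"twist":[0,0,-11.4],"jaw":0},{"xyz":[12,-9.9,0],"twist":[0,0,-17.1],"jaw":0},{"xyz":[16,-13.2,0],"twist":[0,0,-22.8],"jaw":0},{"xyz":[19,-15.6,0],"twist":[0,0,-28.5],"jaw":0},{"xyz":[22,-18,0],"twist":[0,0,-34.2],"jaw":0},{"xyz":[25,-20.5,0],"twist":[0,0,-40],"jaw":0},{"xyz":[28,-23,0],"twist":[0,0,-45.7],"jaw":0},{"xyz":[31,-25.4,0],"twist":[0,0,-51.4],"jaw":0},{"xyz":[34,-27.8,0],"twist":[0,0,-57.4],"jaw":0}])

```text
time_s: 0.98
tool_pos: [0.4462, -0.2308, 0.4047]
tool_rot: [180.0, 0.0, 80.2]
force: [0.5, -0.9, -0.2]
grip_width: 0.0869
grasp_force: 0.0
```

Emit:
servo_tool(plan=[{"xyz":[4,3,0],"twist":[0,0,0],"jaw":0},{"xyz":[8,4,0],"twist":[0,0,0],"jaw":0},{"xyz":[8,4,0],"twist":[0,0,0],"jaw":0},{"xyz":[8,4,0],"twist":[0,0,0],"jaw":0},{"xyz":[8,4,0],"twist":[0,0,0],"jaw":0}])

```text
time_s: 1.4
tool_pos: [0.4991, -0.161, 0.4044]
tool_rot: [-180.0, 0.0, 80.0]
force: [-0.6, -0.8, -0.0]
grip_width: 0.0869
grasp_force: 0.0
```

Run:
```python
from h import *
cap('wrist','w1'); print(env.get_obs()['tool_pos'],env.get_obs()['tool_rot'],env.get_obs()['qpos'])
im=cv2.imread('pics/w1.png');cv2.imwrite('pics/w1b.png',cv2.resize(im,(800,600),interpolation=cv2.INTER_CUBIC))
```

```text
[ 0.49866943 -0.16220033  0.40438865] [-1.79945336e+02  5.20191076e-02  7.98973326e+01] [ 43.48628822   4.67234367 -29.7614959   99.98901508   2.44532262
  76.0161901    3.11087445]
```

View pics/w1b.png

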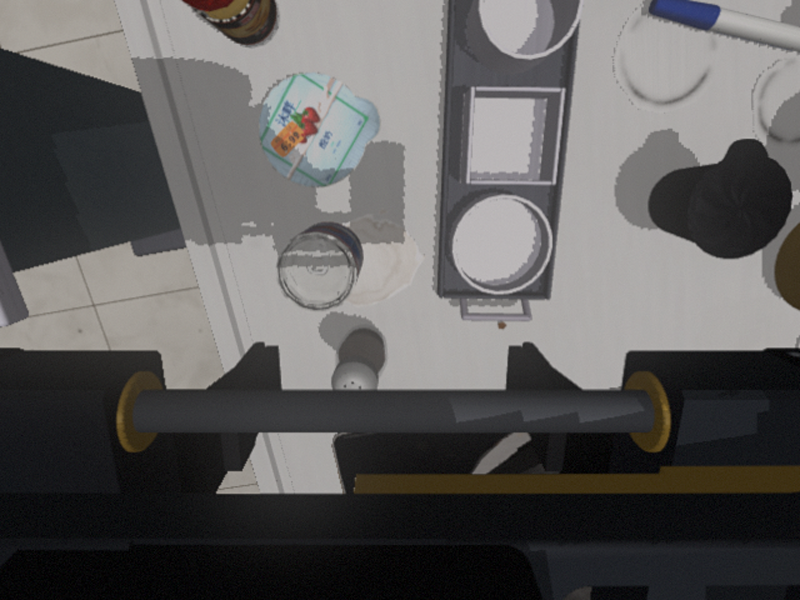

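Wrist view: tin lid at (317,267), low cup rim (502,243), square rim (514,135), shaker cap ~(354,378), tub (318,130), in the 1.25x picture.

Run:
```python
from h import *
np.set_printoptions(precision=3,suppress=True)
W={'tin':(317,267,.072),'low':(502,243,.028),'sq':(514,135,.04),'shaker':(354,377,.09)}
S={'tin':((234,410),(203,411)),'shaker':((313,505),(273,514)),'sq':((387,254),(377,265)),'low':((427,358),(407,376))}
for k,(u,v,z) in W.items():
    a,b=S[k]; a=(a[0]/3+205,a[1]/3+165);b=(b[0]/2.6+195,b[1]/2.6+185);w=(u/1.25,v/1.25)
    print(k,onz('w1',w,z),*tri(('w1',w),('side0',a)),*tri(('w1',w),('side0',a),('scene0',b)))
print(proj('w1',np.array([.612,-.008,.056]))*1.25)
```

```text
tin [ 0.449 -0.143  0.072] [ 0.448 -0.144  0.065] [0.0006862472630166429, 0.0006862472630165782] [ 0.447 -0.144  0.064] [5.1225626514058215e-05, 0.0016891594814217317, 0.0016420189950039213]
low [ 0.586 -0.157  0.028] [ 0.588 -0.158  0.02 ] [0.0004383028856913762, 0.0004383028856913382] [ 0.587 -0.158  0.02 ] [0.0009624915087604158, 0.001860228892085396, 0.002798374272643641]
sq [ 0.6   -0.079  0.04 ] [ 0.602 -0.079  0.032] [0.0002081115949851602, 0.00020811159498538876] [ 0.601 -0.079  0.033] [0.0009453639781198317, 0.0006919400764672758, 0.0015101814935874894]
shaker [ 0.461 -0.221  0.09 ] [ 0.46  -0.227  0.076] [0.0015727929405700237, 0.001572792940570109] [ 0.459 -0.228  0.074] [0.0006222479762190889, 0.0030157246996294386, 0.0024825621278690034]
[526.613  12.917]
```

Emit:
servo_tool(plan=[{"xyz":[0.5,-3,1],"twist":[0,0,0],"jaw":0},{"xyz":[0.9,-5.3,3],"twist":[0,0,0],"jaw":0},{"xyz":[0.9,-5.3,6],"twist":[0,0,0],"jaw":0},{"xyz":[0.9,-5.3,9],"twist":[0,0,0],"jaw":0},{"xyz":[0.9,-5.3,12],"twist":[0,0,0],"jaw":0},{"xyz":[0.9,-5.3,15],"twist":[0,0,0],"jaw":0},{"xyz":[0.9,-5.3,17.5],"twist":[0,0,0],"jaw":0},{"xyz":[0.9,-5.3,19.2],"twist":[0,0,0],"jaw":0},{"xyz":[0.9,-5.3,19.2],"twist":[0,0,0],"jaw":0},{"xyz":[0.9,-5.3,19.2],"twist":[0,0,0],"jaw":0}])

```text
time_s: 2.28
tool_pos: [0.4477, -0.1444, 0.2122]
tool_rot: [-179.9, -0.0, 79.8]
force: [0.2, -0.4, 0.7]
grip_width: 0.0871
grasp_force: 0.0
```

Emit:
servo_tool(plan=[{"xyz":[0,0,0],"twist":[0,0,0],"jaw":1},{"xyz":[0,0,0],"twist":[0,0,0],"jaw":1},{"xyz":[0,0,0],"twist":[0,0,0],"jaw":1},{"xyz":[0,0,0],"twist":[0,0,0],"jaw":1},{"xyz":[0,0,0],"twist":[0,0,0],"jaw":1},{"xyz":[0,0,0],"twist":[0,0,0],"jaw":1},{"xyz":[0,0,0],"twist":[0,0,0],"jaw":1},{"xyz":[0,0,0],"twist":[0,0,0],"jaw":1}], newtons=20)

```text
time_s: 2.95
tool_pos: [0.4486, -0.143, 0.2132]
tool_rot: [-180.0, 0.0, 80.0]
force: [-2.9, 0.9, 6.0]
grip_width: 0.057
grasp_force: 20.0
```

Emit:
servo_tool(plan=[{"xyz":[0,0,-3],"twist":[0,0,0],"jaw":1},{"xyz":[0,0,-6],"twist":[0,0,0],"jaw":1},{"xyz":[0,1,-8],"twist":[0,0,0],"jaw":1},{"xyz":[0.5,4,-8],"twist":[0,0,0],"jaw":1},{"xyz":[1,7.5,-8],"twist":[0,0,0],"jaw":1},{"xyz":[1,11,-8],"twist":[0,0,0],"jaw":1},{"xyz":[1,13.8,-8],"twist":[0,0,0],"jaw":1},{"xyz":[1,13.8,-7],"twist":[0,0,0],"jaw":1},{"xyz":[1,13.8,-5],"twist":[0,0,0],"jaw":1},{"xyz":[1,13.8,-5],"twist":[0,0,0],"jaw":1}])

```text
time_s: 3.78
tool_pos: [0.5845, -0.1568, 0.2579]
tool_rot: [-179.5, -0.1, 80.0]
force: [-0.9, -0.2, -3.3]
grip_width: 0.0569
grasp_force: 20.0
```

Run:
```python
from h import *
cap('wrist','w2');cap('side','s2'); o=env.get_obs();print(o['tool_pos'],o['tool_rot'],o['qpos'])
a=cv2.resize(cv2.imread('pics/w2.png')[0:400],(640,400));b=cv2.imread('pics/s2.png')
c=cv2.resize(b[150:350,260:420],(480,600),interpolation=cv2.INTER_CUBIC);a=cv2.resize(cv2.imread('pics/w2.png')[60:460,200:440],(320,533),interpolation=cv2.INTER_CUBIC)
m=np.zeros((600,800,3),np.uint8);m[:533,:320]=a;m[:,320:]=c;cv2.imwrite('pics/m2.png',m)
```

```text
[ 0.5852801  -0.15697891  0.26126679] [-1.79796468e+02 -2.90381797e-02  7.99747399e+01] [ 37.22147946  22.18380609 -30.04210407  98.09175961  12.1896651
  63.20213073  -6.57527142]
```

View pics/m2.png

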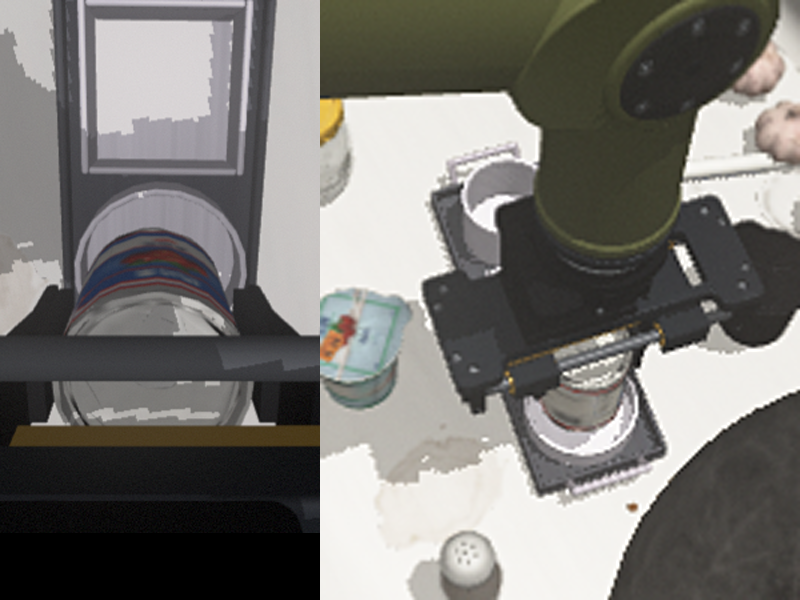

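The left view shows the tin lid centred ~(152,362) in the jaws, the cup rim from (77,255) to (246,255) with its far edge at (160,188), and the square cup beyond. The side view shows the tin over the low cup.

Run:
```python
from h import *
np.set_printoptions(precision=4,suppress=True)
f=lambda u,v:(u/1.3333+200,v/1.3333+60)
for n,p,z in [('lid L',(52,385),.12),('lid R',(254,385),.12),('lid far',(150,290),.12),('lid near',(152,427),.12),('tin bottom far',(150,228),.048),('rimL',(77,255),.028),('rimR',(246,255),.028),('rim far',(160,188),.028),
 ('sqTL',(80,0),.04),('sqBL',(80,172),.04),('sqBR',(243,172),.04),('sqTR',(250,0),.04)]: print(n,onz('w2',f(*p),z))
```

```text
lid L [ 0.5562 -0.1526  0.12  ]
lid R [ 0.6103 -0.1619  0.12  ]
lid far [ 0.5874 -0.13    0.12  ]
lid near [ 0.5807 -0.1703  0.12  ]
tin bottom far [ 0.5862 -0.1315  0.048 ]
rimL [ 0.5506 -0.1431  0.028 ]
rimR [ 0.6253 -0.1562  0.028 ]
rim far [ 0.5925 -0.1197  0.028 ]
sqTL [ 0.5755 -0.0433  0.04  ]
sqBL [ 0.562  -0.1056  0.04  ]
sqBR [ 0.6268 -0.1171  0.04  ]
sqTR [ 0.6374 -0.0544  0.04  ]
```

Emit:
servo_tool(plan=[{"xyz":[0,0.3,0.5],"twist":[0,0,0],"jaw":1},{"xyz":[0,0.3,1.2],"twist":[0,0,0],"jaw":1},{"xyz":[0,0.3,2],"twist":[0,0,0],"jaw":1},{"xyz":[0,0.3,2.8],"twist":[0,0,0],"jaw":1},{"xyz":[0,0.3,3.4],"twist":[0,0,0],"jaw":1},{"xyz":[0,0.3,3.8],"twist":[0,0,0],"jaw":1},{"xyz":[0,0.3,3.9],"twist":[0,0,0],"jaw":1},{"xyz":[0,0.3,3.9],"twist":[0,0,0],"jaw":1},{"xyz":[0,0.3,3.9],"twist":[0,0,0],"jaw":1}])

```text
time_s: 4.63
tool_pos: [0.5894, -0.1577, 0.2239]
tool_rot: [180.0, 0.0, 80.0]
force: [0.1, 0.4, -1.8]
grip_width: 0.0571
grasp_force: 20.0
```

Emit:
servo_tool(plan=[{"xyz":[0,-0.2,0.2],"twist":[0,0,0],"jaw":1},{"xyz":[0,-0.2,0.3],"twist":[0,0,0],"jaw":1},{"xyz":[0,-0.2,0.3],"twist":[0,0,0],"jaw":1}])

```text
time_s: 4.88
tool_pos: [0.5872, -0.1573, 0.2213]
tool_rot: [180.0, 0.0, 80.0]
force: [-0.7, 0.3, 1.8]
grip_width: 0.057
grasp_force: 20.0
```

Emit:
servo_tool(plan=[{"xyz":[0,0,0],"twist":[0,0,0],"jaw":0.5},{"xyz":[0,0,0],"twist":[0,0,0],"jaw":0},{"xyz":[0,0,0],"twist":[0,0,0],"jaw":0},{"xyz":[0,0,0],"twist":[0,0,0],"jaw":0},{"xyz":[0,0,0],"twist":[0,0,0],"jaw":0},{"xyz":[0,0,-3],"twist":[0,0,0],"jaw":0},{"xyz":[0,0,-7],"twist":[0,0,0],"jaw":0},{"xyz":[0,0,-11],"twist":[0,0,0],"jaw":0},{"xyz":[0,0,-13],"twist":[0,0,0],"jaw":0}])

```text
time_s: 5.63
tool_pos: [0.5884, -0.1571, 0.356]
tool_rot: [179.6, 0.0, 80.0]
force: [1.3, 0.3, 0.1]
grip_width: 0.0867
grasp_force: 0.0
```

Emit:
servo_tool(plan=[{"xyz":[-2.5,-2.8,-1],"twist":[0,0,0],"jaw":0},{"xyz":[-5,-5.6,-2],"twist":[0,0,0],"jaw":0},{"xyz":[-7.5,-8.4,-2],"twist":[0,0,0],"jaw":0},{"xyz":[-10,-11,-2],"twist":[0,0,0],"jaw":0},{"xyz":[-10.5,-11.7,-2],"twist":[0,0,0],"jaw":0},{"xyz":[-10.5,-11.7,-2],"twist":[0,0,0],"jaw":0},{"xyz":[-10.5,-11.7,-2],"twist":[0,0,0],"jaw":0}])

```text
time_s: 6.22
tool_pos: [0.4539, -0.2402, 0.371]
tool_rot: [179.9, 0.0, 79.9]
force: [0.7, 0.5, 0.2]
grip_width: 0.0867
grasp_force: 0.0
```

Run:
```python
from h import *
cap('wrist','w3'); o=env.get_obs();print(o['tool_pos'],o['tool_rot'],o['qpos'])
cv2.imwrite('pics/w3b.png',cv2.resize(cv2.imread('pics/w3.png')[0:360],(800,450)))
```

```text
[ 0.45464454 -0.23946546  0.37098584] [ 1.79930159e+02 -2.31670512e-02  8.00312027e+01] [ 51.20042473   4.34912676 -27.44786739 104.09746299   2.06519016
  71.99006301  13.21466136]
```

View pics/w3b.png

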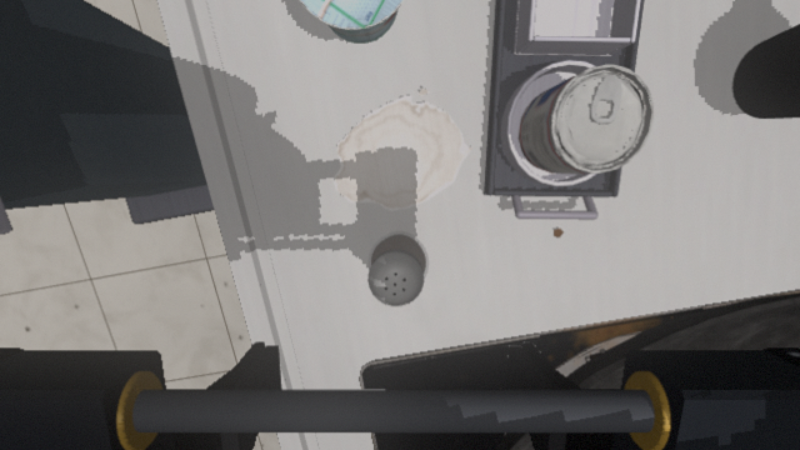

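Run:
```python
from h import *
np.set_printoptions(precision=4,suppress=True)
for p,z in [((396,284),.09),((396,277),.075),((601,118),.08)]: print(onz('w3',(p[0]/1.25,p[1]/1.25),z))
print(*tri(('w3',(396/1.25,284/1.25)),('side0',(313/3+205,505/3+165))))
```

```text
[ 0.4576 -0.231   0.09  ]
[ 0.4579 -0.2303  0.075 ]
[ 0.5855 -0.1603  0.08  ]
[ 0.4585 -0.2314  0.0896] [0.0009570002004743992, 0.0009570002004744625]
```

Shaker cap at (396,284), tin standing in the low cup at (601,118), centred to about 2 mm. Grasping the shaker.

Emit:
servo_tool(plan=[{"xyz":[0.9,0.2,3],"twist":[0,0,0],"jaw":0},{"xyz":[0.9,0.2,6],"twist":[0,0,0],"jaw":0},{"xyz":[0.9,0.2,9],"twist":[0,0,0],"jaw":0},{"xyz":[0.9,0.2,12],"twist":[0,0,0],"jaw":0},{"xyz":[0.9,0.2,14],"twist":[0,0,0],"jaw":0},{"xyz":[0.9,0.2,14.7],"twist":[0,0,0],"jaw":0},{"xyz":[0.9,0.2,14.7],"twist":[0,0,0],"jaw":0},{"xyz":[0.9,0.2,14.7],"twist":[0,0,0],"jaw":0}])

```text
time_s: 6.93
tool_pos: [0.4585, -0.2311, 0.2243]
tool_rot: [179.9, -0.0, 80.1]
force: [0.1, 0.0, 1.1]
grip_width: 0.087
grasp_force: 0.0
```

Emit:
servo_tool(plan=[{"xyz":[0,0,0],"twist":[0,0,0],"jaw":1},{"xyz":[0,0,0],"twist":[0,0,0],"jaw":1},{"xyz":[0,0,0],"twist":[0,0,0],"jaw":1},{"xyz":[0,0,0],"twist":[0,0,0],"jaw":1},{"xyz":[0,0,0],"twist":[0,0,0],"jaw":1},{"xyz":[0,0,0],"twist":[0,0,0],"jaw":1},{"xyz":[0,0,0],"twist":[0,0,0],"jaw":1},{"xyz":[0,0,0],"twist":[0,0,0],"jaw":1},{"xyz":[0,0,0],"twist":[0,0,0],"jaw":1},{"xyz":[0,0,0],"twist":[0,0,0],"jaw":1}], newtons=18)

```text
time_s: 7.77
tool_pos: [0.4573, -0.2319, 0.2238]
tool_rot: [180.0, 0.0, 80.0]
force: [-0.5, 1.2, 0.8]
grip_width: 0.0375
grasp_force: 17.8
```

Emit:
servo_tool(plan=[{"xyz":[0,0,-2],"twist":[0,0,0],"jaw":1},{"xyz":[0,0,-5],"twist":[0,0,0],"jaw":1},{"xyz":[0,0,-8],"twist":[0,0,0],"jaw":1},{"xyz":[0,0,-11],"twist":[0,0,0],"jaw":1},{"xyz":[2,1,-12],"twist":[0,0,0],"jaw":1},{"xyz":[5,3.2,-12],"twist":[0,0,0],"jaw":1},{"xyz":[8,5.2,-12],"twist":[0,0,0],"jaw":1},{"xyz":[11,7.2,-12],"twist":[0,0,0],"jaw":1},{"xyz":[14,9.2,-12],"twist":[0,0,0],"jaw":1},{"xyz":[17,11,-12],"twist":[0,0,0],"jaw":1}])

```text
time_s: 8.6
tool_pos: [0.5962, -0.0828, 0.3435]
tool_rot: [180.0, 0.0, 79.9]
force: [0.7, -0.7, -1.7]
grip_width: 0.0376
grasp_force: 17.7
```

Emit:
servo_tool(plan=[{"xyz":[0.4,0.4,1],"twist":[0,0,0],"jaw":1},{"xyz":[0.4,0.4,3],"twist":[0,0,0],"jaw":1},{"xyz":[0.4,0.4,5],"twist":[0,0,0],"jaw":1},{"xyz":[0.4,0.4,5],"twist":[0,0,0],"jaw":1},{"xyz":[0.4,0.4,5],"twist":[0,0,0],"jaw":1}])

```text
time_s: 9.02
tool_pos: [0.5992, -0.0808, 0.2925]
tool_rot: [-179.8, 0.0, 79.9]
force: [0.0, 0.3, -0.5]
grip_width: 0.0374
grasp_force: 17.7
```

Run:
```python
from h import *
cap('wrist','w4');cap('side','s4'); o=env.get_obs();print(o['tool_pos'],o['tool_rot'],o['qpos'])
b=cv2.imread('pics/s4.png')
c=cv2.resize(b[150:350,260:420],(480,600),interpolation=cv2.INTER_CUBIC);a=cv2.resize(cv2.imread('pics/w4.png')[60:460,200:440],(320,533),interpolation=cv2.INTER_CUBIC)
m=np.zeros((600,800,3),np.uint8);m[:533,:320]=a;m[:,320:]=c;cv2.imwrite('pics/m4.png',m)
```

```text
[ 0.60014125 -0.08070072  0.29477773] [1.79920680e+02 5.30013328e-03 7.99299145e+01] [ 33.2439462   20.78018811 -34.13029931  96.43413757  12.55056486
  66.55870685 -14.23495365]
```

View pics/m4.png

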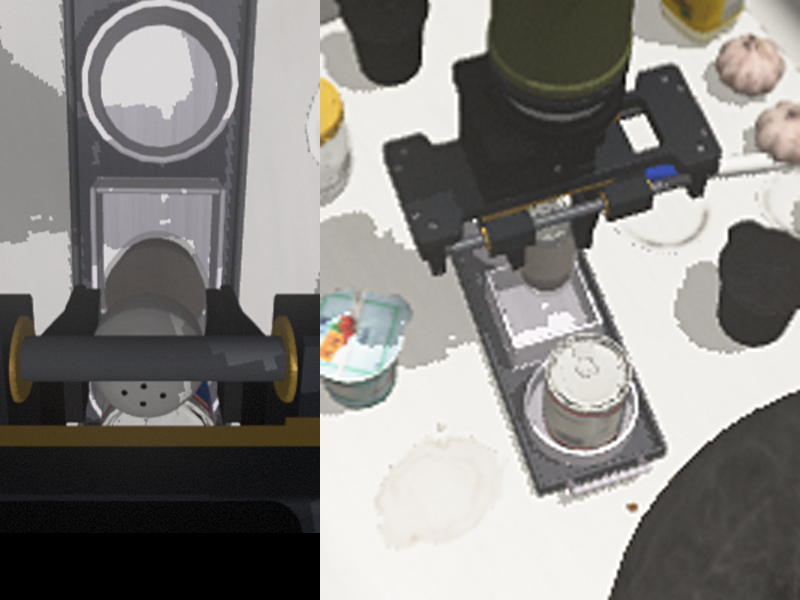

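Run:
```python
from h import *
np.set_printoptions(precision=4,suppress=True)
f=lambda u,v:(u/1.3333+200,v/1.3333+60)
for n,p,z in [('bottom far',(155,237),.071),('bL',(103,290),.071),('bR',(207,290),.071),('cap L',(91,365),.14),('cap R',(207,365),.14),('top holes',(143,392),.161),('tall rim',(160,82),.056),('sq far L',(93,185),.04),('sq far R',(224,185),.04)]: print(n,onz('w4',f(*p),z))
```

```text
bottom far [ 0.6026 -0.0631  0.071 ]
bL [ 0.5759 -0.0829  0.071 ]
bR [ 0.6209 -0.0909  0.071 ]
cap L [ 0.5797 -0.0806  0.14  ]
cap R [ 0.6142 -0.0866  0.14  ]
top holes [ 0.5964 -0.0791  0.161 ]
tall rim [ 0.6158 -0.0009  0.056 ]
sq far L [ 0.5765 -0.0409  0.04  ]
sq far R [ 0.6381 -0.0519  0.04  ]
```

Shaker hangs nearly straight, its foot at (155,237) over the square cup; tall rim centre at (160,82).

Emit:
servo_tool(plan=[{"xyz":[0.3,0.2,1],"twist":[0,0,0],"jaw":1},{"xyz":[0.3,0.2,2],"twist":[0,0,0],"jaw":1},{"xyz":[0.3,0.2,3],"twist":[0,0,0],"jaw":1},{"xyz":[0.3,0.2,4],"twist":[0,0,0],"jaw":1},{"xyz":[0.3,0.2,5],"twist":[0,0,0],"jaw":1},{"xyz":[0.3,0.2,5.7],"twist":[0,0,0],"jaw":1},{"xyz":[0.3,0.2,6.2],"twist":[0,0,0],"jaw":1},{"xyz":[0.3,0.2,6.2],"twist":[0,0,0],"jaw":1},{"xyz":[0.3,0.2,6.2],"twist":[0,0,0],"jaw":1}])

```text
time_s: 9.87
tool_pos: [0.6024, -0.0777, 0.2315]
tool_rot: [180.0, -0.0, 80.0]
force: [0.3, 0.6, -1.0]
grip_width: 0.0375
grasp_force: 17.7
```

Emit:
servo_tool(plan=[{"xyz":[-0.1,-0.1,0.1],"twist":[0,0,0],"jaw":1},{"xyz":[-0.1,-0.1,0.2],"twist":[0,0,0],"jaw":1},{"xyz":[-0.1,-0.1,0.2],"twist":[0,0,0],"jaw":1}])

```text
time_s: 10.12
tool_pos: [0.6014, -0.0786, 0.2306]
tool_rot: [180.0, 0.0, 80.0]
force: [-0.9, 0.6, 4.1]
grip_width: 0.0376
grasp_force: 18.0
```

Emit:
servo_tool(plan=[{"xyz":[0,0,0],"twist":[0,0,0],"jaw":0.7},{"xyz":[0,0,0],"twist":[0,0,0],"jaw":0.5},{"xyz":[0,0,0],"twist":[0,0,0],"jaw":0},{"xyz":[0,0,0],"twist":[0,0,0],"jaw":0},{"xyz":[0,0,0],"twist":[0,0,0],"jaw":0},{"xyz":[0,0,0],"twist":[0,0,0],"jaw":0},{"xyz":[0,0,-3],"twist":[0,0,0],"jaw":0},{"xyz":[0,0,-7],"twist":[0,0,0],"jaw":0},{"xyz":[0,0,-11],"twist":[0,0,0],"jaw":0},{"xyz":[0,0,-14],"twist":[0,0,0],"jaw":0}])

```text
time_s: 10.95
tool_pos: [0.6014, -0.0783, 0.3729]
tool_rot: [179.9, -0.0, 80.0]
force: [1.5, -0.3, 0.3]
grip_width: 0.0846
grasp_force: 0.0
```

Emit:
servo_tool(plan=[{"xyz":[1.4,-3.6,-0.5],"twist":[0,0,0],"jaw":0},{"xyz":[2.8,-7.2,-1],"twist":[0,0,0],"jaw":0},{"xyz":[4.2,-10.8,-1],"twist":[0,0,0],"jaw":0},{"xyz":[5.6,-14.4,-1],"twist":[0,0,0],"jaw":0},{"xyz":[6.8,-17.5,-1],"twist":[0,0,0],"jaw":0},{"xyz":[6.8,-17.5,-1],"twist":[0,0,0],"jaw":0},{"xyz":[6.8,-17.5,-1],"twist":[0,0,0],"jaw":0},{"xyz":[6.8,-17.5,-1],"twist":[0,0,0],"jaw":0}])

```text
time_s: 11.62
tool_pos: [0.4411, 0.0185, 0.3801]
tool_rot: [179.9, 0.0, 80.0]
force: [0.7, -0.5, 0.3]
grip_width: 0.0868
grasp_force: 0.0
```

Run:
```python
from h import *
cap('wrist','w5'); o=env.get_obs();print(o['tool_pos'],o['tool_rot'],o['qpos'])
cv2.imwrite('pics/w5b.png',cv2.resize(cv2.imread('pics/w5.png')[0:360],(800,450)))
```

```text
[0.44139381 0.01819695 0.37995121] [ 1.79949037e+02 -6.13960916e-03  7.99142687e+01] [ 36.12350951  -6.22277728 -38.85308443 111.75470793  -4.07017763
  73.08795002 -11.46762554]
```

View pics/w5b.png

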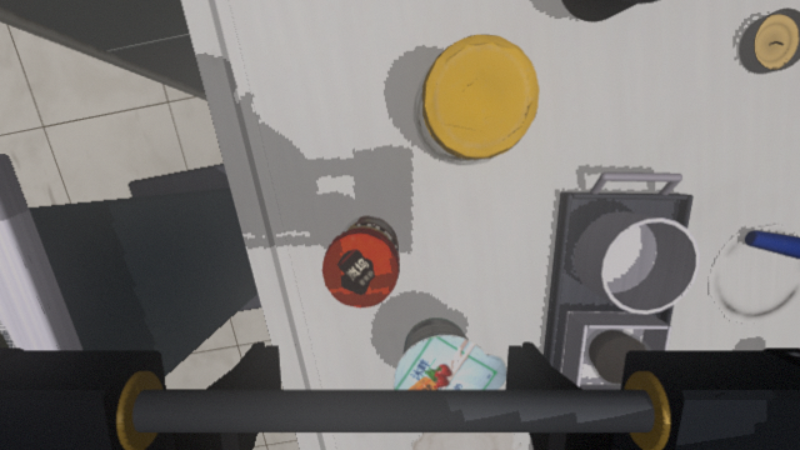

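Run:
```python
from h import *
np.set_printoptions(precision=4,suppress=True)
f=lambda u,v:(u/1.25,v/1.25)
for n,p,z in [('spice',(361,268),.106),('tall',(648,265),.056),('wide',(482,95),.09),('shaker',(620,358),.097)]: print(n,onz('w5',f(*p),z))
print(*tri(('w5',f(361,268)),('side0',(80/3+205,182/3+165))))
```

```text
spice [0.4273 0.0418 0.106 ]
tall [0.6135 0.0002 0.056 ]
wide [0.5091 0.1213 0.09  ]
shaker [ 0.5731 -0.0437  0.097 ]
[0.4271 0.0406 0.1001] [0.0003723059233838324, 0.00037230592338383713]
```

Spice cap centre at (361,268), tall rim (648,265), wide jar (482,95), tub (450,360). Descending onto the spice jar.

Emit:
servo_tool(plan=[{"xyz":[1,-0.9,1],"twist":[0,0,0],"jaw":0},{"xyz":[2,-1.8,2],"twist":[0,0,0],"jaw":0},{"xyz":[2,-1.8,5],"twist":[0,0,0],"jaw":0},{"xyz":[2,-1.8,8],"twist":[0,0,0],"jaw":0},{"xyz":[2,-1.8,11],"twist":[0,0,0],"jaw":0},{"xyz":[2,-1.8,13.2],"twist":[0,0,0],"jaw":0},{"xyz":[2,-1.8,14.2],"twist":[0,0,0],"jaw":0},{"xyz":[2,-1.8,14.2],"twist":[0,0,0],"jaw":0},{"xyz":[2,-1.8,14.2],"twist":[0,0,0],"jaw":0}])

```text
time_s: 12.42
tool_pos: [0.4272, 0.0416, 0.2379]
tool_rot: [-179.9, -0.1, 79.9]
force: [0.7, 0.3, 1.1]
grip_width: 0.0869
grasp_force: 0.0
```

Emit:
servo_tool(plan=[{"xyz":[0,0,0],"twist":[0,0,0],"jaw":1},{"xyz":[0,0,0],"twist":[0,0,0],"jaw":1},{"xyz":[0,0,0],"twist":[0,0,0],"jaw":1},{"xyz":[0,0,0],"twist":[0,0,0],"jaw":1},{"xyz":[0,0,0],"twist":[0,0,0],"jaw":1},{"xyz":[0,0,0],"twist":[0,0,0],"jaw":1},{"xyz":[0,0,0],"twist":[0,0,0],"jaw":1},{"xyz":[0,0,0],"twist":[0,0,0],"jaw":1},{"xyz":[0,0,0],"twist":[0,0,0],"jaw":1}], newtons=18)

```text
time_s: 13.17
tool_pos: [0.4265, 0.0417, 0.2378]
tool_rot: [180.0, 0.0, 80.0]
force: [0.1, 0.5, 1.0]
grip_width: 0.0443
grasp_force: 18.0
```

Emit:
servo_tool(plan=[{"xyz":[0,0,-2],"twist":[0,0,0],"jaw":1},{"xyz":[0,0,-5],"twist":[0,0,0],"jaw":1},{"xyz":[0,0,-8],"twist":[0,0,0],"jaw":1},{"xyz":[0,1,-10],"twist":[0,0,0],"jaw":1},{"xyz":[0,4,-10],"twist":[0,0,0],"jaw":1},{"xyz":[-0.3,7.5,-10],"twist":[0,0,0],"jaw":1},{"xyz":[-0.6,11,-10],"twist":[0,0,0],"jaw":1},{"xyz":[-0.9,14.5,-10],"twist":[0,0,0],"jaw":1},{"xyz":[-0.9,17.5,-10],"twist":[0,0,0],"jaw":1},{"xyz":[-0.9,19.2,-10],"twist":[0,0,0],"jaw":1}])

```text
time_s: 14.0
tool_pos: [0.6166, -0.0026, 0.3365]
tool_rot: [-180.0, -0.0, 79.8]
force: [-1.2, 0.6, -0.5]
grip_width: 0.0441
grasp_force: 18.0
```

Emit:
servo_tool(plan=[{"xyz":[0,0,1.5],"twist":[0,0,0],"jaw":1},{"xyz":[0,0,2.5],"twist":[0,0,0],"jaw":1},{"xyz":[0,0,2.5],"twist":[0,0,0],"jaw":1},{"xyz":[0,0,2.5],"twist":[0,0,0],"jaw":1}])

```text
time_s: 14.33
tool_pos: [0.6131, -0.0004, 0.3116]
tool_rot: [-179.8, 0.0, 80.0]
force: [-0.3, -0.6, -0.9]
grip_width: 0.0443
grasp_force: 18.0
```

Run:
```python
from h import *
cap('wrist','w6');cap('side','s6'); o=env.get_obs();print(o['tool_pos'],o['tool_rot'],o['qpos'])
b=cv2.imread('pics/s6.png')
c=cv2.resize(b[130:330,260:420],(480,600),interpolation=cv2.INTER_CUBIC);a=cv2.resize(cv2.imread('pics/w6.png')[60:460,200:440],(320,533),interpolation=cv2.INTER_CUBIC)
m=np.zeros((600,800,3),np.uint8);m[:533,:320]=a;m[:,320:]=c;cv2.imwrite('pics/m6.png',m)
```

```text
[ 6.13589489e-01 -3.09677588e-04  3.13243493e-01] [1.79975052e+02 2.52968670e-02 7.99896193e+01] [ 29.71569544  22.05424321 -39.84287468  94.00642604  14.93060263
  69.35602408 -23.37902334]
```

View pics/m6.png

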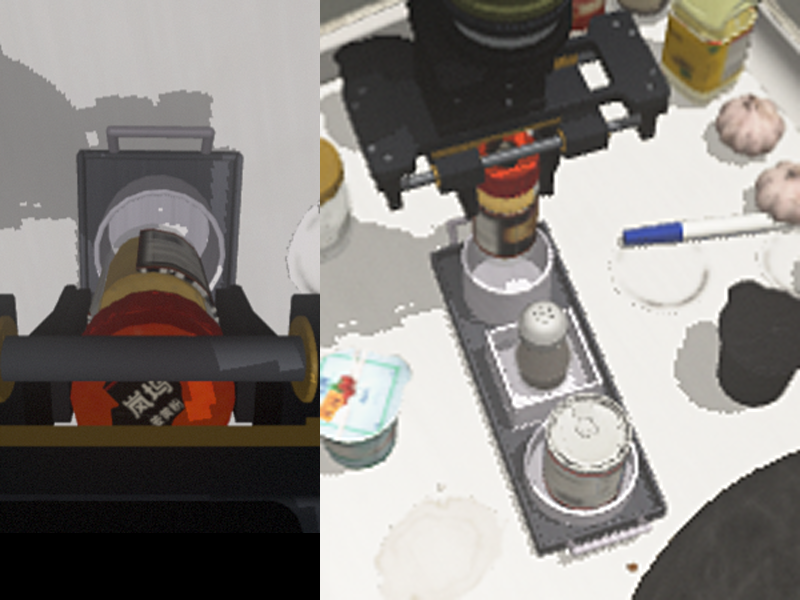

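Spice jar upright over the tall cup (foot's far edge (158,229), rim far edge (160,190)); shaker and tin stand in their cups.

Run:
```python
from h import *
np.set_printoptions(precision=4,suppress=True)
f=lambda u,v:(u/1.3333+200,v/1.3333+60)
for n,p,z,r in [('spice far',(158,229),.0755,.0225),('rim far',(160,190),.056,.0335)]:
    X=onz('w6',f(*p),z);print(n,X,X-r*np.array([.174,.985,0]))
print((onz('w6',f(96,245),.056)+onz('w6',f(226,245),.056))/2)
g=lambda u,v:((u-320)/3+260,v/3+130)
print(onz('s6',g(541,318),.097),onz('s6',g(588,428),.08))
```

```text
spice far [0.6179 0.0167 0.0755] [ 0.614  -0.0055  0.0755]
rim far [0.6215 0.0308 0.056 ] [ 0.6157 -0.0022  0.056 ]
[0.6173 0.0033 0.056 ]
[ 0.598 -0.081  0.097] [ 0.5883 -0.1598  0.08  ]
```

Emit:
servo_tool(plan=[{"xyz":[0.2,0.1,0.8],"twist":[0,0,0],"jaw":1},{"xyz":[0.2,0.1,1.6],"twist":[0,0,0],"jaw":1},{"xyz":[0.2,0.1,2.6],"twist":[0,0,0],"jaw":1},{"xyz":[0.2,0.1,3.6],"twist":[0,0,0],"jaw":1},{"xyz":[0.2,0.1,4.6],"twist":[0,0,0],"jaw":1},{"xyz":[0.2,0.1,5.6],"twist":[0,0,0],"jaw":1},{"xyz":[0.2,0.1,6.2],"twist":[0,0,0],"jaw":1},{"xyz":[0.2,0.1,6.5],"twist":[0,0,0],"jaw":1},{"xyz":[0.2,0.1,6.5],"twist":[0,0,0],"jaw":1},{"xyz":[0.2,0.1,6.5],"twist":[0,0,0],"jaw":1}])

```text
time_s: 15.27
tool_pos: [0.6154, 0.0013, 0.2479]
tool_rot: [180.0, -0.0, 80.0]
force: [0.3, 0.5, 0.2]
grip_width: 0.0442
grasp_force: 18.0
```

Emit:
servo_tool(plan=[{"xyz":[0,0,0.1],"twist":[0,0,0],"jaw":1},{"xyz":[0,0,0.2],"twist":[0,0,0],"jaw":1},{"xyz":[0,0,0.2],"twist":[0,0,0],"jaw":1}])

```text
time_s: 15.52
tool_pos: [0.6154, 0.0012, 0.246]
tool_rot: [180.0, 0.0, 80.0]
force: [-0.4, 0.2, -0.3]
grip_width: 0.0445
grasp_force: 18.0
```

Emit:
servo_tool(plan=[{"xyz":[0,0,0],"twist":[0,0,0],"jaw":0.5},{"xyz":[0,0,0],"twist":[0,0,0],"jaw":0.2},{"xyz":[0,0,0],"twist":[0,0,0],"jaw":0},{"xyz":[0,0,0],"twist":[0,0,0],"jaw":0},{"xyz":[0,0,0],"twist":[0,0,0],"jaw":0},{"xyz":[0,0,0],"twist":[0,0,0],"jaw":0},{"xyz":[0,0,-3],"twist":[0,0,0],"jaw":0},{"xyz":[0,0,-7],"twist":[0,0,0],"jaw":0},{"xyz":[0,0,-11],"twist":[0,0,0],"jaw":0},{"xyz":[0,0,-14],"twist":[0,0,0],"jaw":0}])

```text
time_s: 16.35
tool_pos: [0.6155, 0.0016, 0.3891]
tool_rot: [179.8, -0.0, 80.0]
force: [0.8, 0.2, 0.2]
grip_width: 0.086
grasp_force: 0.0
```

Emit:
servo_tool(plan=[{"xyz":[-3,0,0],"twist":[0,0,0],"jaw":0},{"xyz":[-6,0,0],"twist":[0,0,0],"jaw":0},{"xyz":[-9,0,0],"twist":[0,0,0],"jaw":0},{"xyz":[-12,0,0],"twist":[0,0,0],"jaw":0},{"xyz":[-15,0,0],"twist":[0,0,0],"jaw":0},{"xyz":[-18,0,0],"twist":[0,0,0],"jaw":0},{"xyz":[-18,0,0],"twist":[0,0,0],"jaw":0},{"xyz":[-18,0,0],"twist":[0,0,0],"jaw":0}])

```text
time_s: 17.02
tool_pos: [0.5833, -0.1788, 0.3855]
tool_rot: [-180.0, 0.0, 79.7]
force: [0.6, -0.1, -0.4]
grip_width: 0.0868
grasp_force: 0.0
```

Run:
```python
from h import *
cap('wrist','w7');cap('side','s7'); o=env.get_obs();print(o['tool_pos'],o['time_s'])
b=cv2.imread('pics/s7.png')
c=cv2.resize(b[140:340,230:380],(400,533),interpolation=cv2.INTER_CUBIC);a=cv2.resize(cv2.imread('pics/w7.png')[0:300,200:440],(400,500),interpolation=cv2.INTER_CUBIC)
m=np.zeros((533,800,3),np.uint8);m[:500,:400]=a;m[:,400:]=c;cv2.imwrite('pics/m7.png',m)
```

```text
[ 0.58410343 -0.17496422  0.38579998] 17.1167
```

View pics/m7.png

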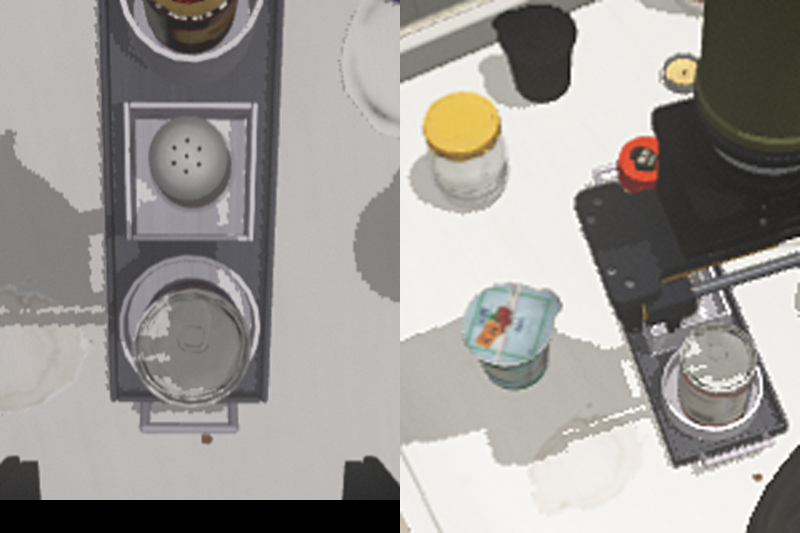

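Run:
```python
from h import *
np.set_printoptions(precision=4,suppress=True)
f=lambda u,v:(u/1.6667+200,v/1.6667)
print('shaker',onz('w7',f(187,157),.097),'tin',onz('w7',f(192,345),.08))
s=8/3
for X in [(.6145,-.001,.114),(.592,-.001,.114),(.6145,.0215,.114)]:
    p=proj('s7',np.array(X));print((p-[230,140])*s+[400,0])
```

```text
shaker [ 0.5999 -0.0788  0.097 ] tin [ 0.5874 -0.1592  0.08  ]
[643.638  158.4713]
[618.2988 170.1692]
[629.5819 137.9677]
```

Shaker cap at (187,157) and tin lid (192,345) in the left view come out within 2 mm of their cup centres. The red cap at (640,158) in the right view lies where a seated jar should be. Tub and wide jar are untouched.

```bash
python3 -c "
from cell import env
print(env.sign_off())"
```

```text
the job is handed in; nothing more can be done
None
```

I placed the tin, shaker and spice jar in their cups, didn't touch the tub or wide jar, and handed the job in at about 17 s. The last camera check put the tin and shaker within about 2 mm of centre; the spice jar was partly hidden but looked seated, and sign-off gave no verdict.

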